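Home the microscope stage and zero its X readout

TASK

Set the X datum of the measuring microscope: with a fingertip, gently push its glass stage home until it rests against the rubber stop, then reach into the X zero key's well on the readout (the row highest up the sloping panel) and press that key fully down and let it go. Leave the stage home, do not press the Y or Z zero keys, and do not touch the part lying on the glass or disturb the loose things on the bench; nothing is to be picked up.

Things in the scene. Friction and masses are not known exactly. Their poses are not given: they have to be found in the camera images.
- microscope: Video measuring microscope, fixed. Origin: on the bench straight below the lens; z up, x from the lens back to the column, y to the operator's left. Dark base: x -110 to 210, y -90 to 110 mm, 45 mm high. Column: x 137 to 207, y +-45 mm (focus wheels +-65 mm), 400 mm high. Mind the overhanging camera head, see lens.
- stage (a joint): How far the glass-topped stage stands from home, m: 0 = against the rubber stop, at most 0.06; grows as it slides along the microscope's -y (operator's right). 2.5 N friction plus 10 N per m/s; it stays where it is left. Black plate 200 mm (x) by 250 mm (y), its glass surface 90 mm above the bench, two low clear scalloped bars on it up to 100 mm.
- push_face (a point): Centre of the outer face of the aluminium push plate, the stage's right (-y) end; moves with the stage, axes of the microscope. Upright face looking along -y, 200 mm wide (x +-100 mm), 50 mm tall (heights 45 to 95 mm above the bench; this point 70 mm). Free space down to the bench beside it. Pushing any spot of it along the microscope's +y slides the stage home.
- stop_face (a point): Face of the rubber stop buffer (20 mm across), fixed to the microscope 130 mm along y from its origin, 70 mm above the bench. The stage's other end meets it when home.
- part: Flanged aluminium bushing lying loose on the glass, 40 mm across and 20 mm high, upright. Origin: centre of its underside. It rides with the stage and must not be touched.
- readout: Fixed three-axis readout: grey box 190 mm deep, 290 mm wide, its top panel rising away from the operator at 0.21 rad. Origin: on the bench below the panel's centre; z up, x level towards the high rear edge, y to the operator's left. Panel height: centre 66, rear edge 86, front edge 46 mm. Left: three dark displays; right: flat keypad; middle: column of three wells, 50 mm apart along the slope.
- x_key_well (a point): Centre of the mouth of the X zero key's well (uppermost, rear row), in the panel's plane; axes of the readout (panel normal = z tilted 0.21 rad towards -x). Well 48 mm along y, 36 mm along the slope, walls square to the panel. The key cap (42 by 30 mm) fills its bottom, its top 16 mm below the mouth along the normal. A straight-down push works it too.
- y_key_well (a point): Same for the Y zero key, middle row.
- z_key_well (a point): Same for the Z zero key, lowest (front) row.
- x_key (a joint): Travel of the X zero key, m: 0 = up, 0.005 = fully down. It moves square to the panel; the spring takes 2.5 N to start and 5 N fully down, and brings the key up again.
- y_key (a joint): The same for the Y zero key; not to be pressed.
- z_key (a joint): The same for the Z zero key; not to be pressed.
- spare_part: Second flanged bushing, 40 mm across, 20 mm high, loose on the bench between robot and equipment. Origin: centre of its underside.
- ring_gauge: Steel ring gauge, 60 mm across, 22 mm high, loose on the bench. Origin: centre of its underside.
- parts_tray: Black open tray, 70 by 100 mm, 25 mm high, loose on the bench behind the readout. Origin: centre of its underside.
- jar: Capped amber jar, 44 mm across, 55 mm high, loose on the bench behind the readout. Origin: centre of its underside.
- lens (a point): Centre of the underside of the black ring light (radius 42 mm), 181 mm above the bench, over the middle of the stage; axes of the microscope. The white camera head above it spans x -53 to 137, y +-50 mm, heights 225 to 355 mm. Keep the gripper clear of it.
There are look-alikes about, which are no part of the job. Leave any purple look-alike of the part alone.

How it is judged (in metres and radians):
On the way, in this order (a step that is already met when the one before it is completed fails the run):
1. the stage is home against its stop (value of joint stage below 0.002 m), for 0.3 s.
2. the X zero key is pressed fully down, with the stage home (value of joint x_key above 0.004 m and value of joint stage below 0.002 m), for 0.05 s.
At the end, for the whole second after the job is handed in: The stage rests home within 2 mm of its stop, all three zero keys are up again (within 1 mm), the part still lies flat on the glass, and the four loose things on the bench are within 10 mm of where they were (value of joint stage below 0.002 m and value of joint each of x_key, y_key, z_key below 0.001 m and angle between part's own z axis and vertical below 0.1 rad and z of part in the frame of microscope between 0.085 and 0.095 m and linear speed of part below 0.01 m/s and distance of each of spare_part, ring_gauge, parts_tray, jar from where it was at the start of the episode below 0.01 m); the robot touches nothing.
It fails at once if the X zero key is pressed while the stage is more than 3 mm from home (wrong datum) (value of joint x_key above 0.002 m and value of joint stage above 0.003 m).
It fails at once if the Y or Z zero key is pressed (value of joint any of y_key, z_key above 0.002 m).
It fails at once if the robot touches the part on the glass, or lifts it (contact force between any of the fingers, the arm and part above 0.3 N or height (world z) of part above 0.105 m).
It fails at once if the microscope, its stage, the readout or a key is rammed with more than 40 N (contact force between any of the fingers, the arm and microscope above 40 N or contact force between any of the fingers, the arm and readout above 40 N).
It fails at once if a loose thing on the bench is moved more than 10 mm (distance of any of spare_part, ring_gauge, parts_tray, jar from where it was at the start of the episode above 0.01 m).
It also fails if it takes over 51 s, if anything falls off the work surface, if the arm or the gripper's body presses on something with over 40 N, if the wrist force passes 120 N, or if a joint passes its speed limit or range.

ROBOT

A 7-joint arm with a two-finger parallel gripper is mounted at the origin on the work surface. World frame = base frame: x ahead of the robot, y to its left, z up, the work surface at z = 0. Lengths are in mm, angles in rad, forces in N, time in s.
With the tool pointing down it reaches from about 400 to 750 mm from the base axis. Payload 19.5 kg.
Tool frame: the origin (TCP) lies at the very end of the fingers, on their centre line; the grasp point (between the pads) lies 19 mm behind it; z points along the fingers, y is the direction in which the jaws open and shut (so a half turn about z gives the same grasp; the last joint's range is limited). The gripper opens to 85 mm and grips with 20 to 120 N. Pads are 22 mm wide; open, the fingers measure 114 mm over their backs; the gripper's body (76 mm by 85 mm) begins 54 mm behind the grasp point. The pads swing forward as they close: fully open they stand 13 mm farther back than shut.
Start: joints at [1.137, 0.707, -0.028, 1.485, 0.022, 0.951, -0.075], TCP at [219.556, -531.404, 231.268] pointing down, gripper open.
Joint ranges: [-2.71, 2.71], [-0.32, 2.16], [-1.57, 1.52], [0, 2.45], [-1.46, 4.6], [0, 2.02], [-2.83, 2.83]. Speed limits (rad/s): [1.89, 1.89, 2.57, 2.57, 3.01, 3.01, 3.01].

INTERFACE

Orientations are given as a 3x3 rotation matrix whose columns are the frame's x, y, z axes.
In Python, from cell import ctrl gives the robot as it stands. The module is installed in compiled form; this text tells all that it offers.
- The arm moves only by the tool jog_arm, never from a script. Its argument "steps" is a list that holds one entry, the list of rows, each a list of 4 numbers: the shift along the world's x, y, z in cm, then the turn about the world's z in degrees. A call has 1 to 12 rows; each row is the pose to reach, as a shift and turn from the pose commanded when the call began; what a row does not reach only later rows make up. A row lasts 1/10 s, in which the tool goes at most 50 mm and 8.59 degrees, less where a joint would pass 70% of its speed; a pose out of reach is approached as far as the arm can. A call with a gripper value outside its range is refused whole. "fingers" is the opening, from 0 (shut) to 1 (fully open), set as the call begins (left out, the last holds). The fingers move at their own pace and stop on an object; "force" is the grip in N (left out, the last holds). Time passes only in rows, so rows that repeat a pose let the fingers close. It gives the time, the measured TCP pose, the force and the opening at its end, in the units of the state.
- ctrl.read_state(): the state, without advancing time (a new reading comes with each control period).
- ctrl.get_image(name): name is "scene" or "side" or "wrist"; returns (picture, depth): 400x640x3 uint8, blue, green, red; 400x640 float32, mm along the optical axis (not along the pixel's ray), 0 where there is no reading.
- ctrl.get_calibration(name): a dict with "mtx" (3x3 intrinsics, pixels), "position" and "rotation" of the camera in the world; the wrist camera has in their place "T_tool_cam" (4x4, takes a point from camera to tool coordinates, whose origin is the TCP and whose axes are the flange's). Camera axes: x right, y up, looking along -z (the intrinsics and any distortion apply to the point x, -y, -z); pixel columns grow to the right and rows downward; lengths in mm; the calibration is good to about 2 mm. A picture is of the moment at which its call begins: read the wrist's pose just before it. get_calibration takes no time and is no camera call.
- ctrl.job_done(): hands the job in, once; it reports no verdict.
The state is a dict: "t": time; "joint_positions": joint angles; "joint_velocities": joint speeds; "joint_torque": joint torques, N m; "position": TCP position; "tcp_rot": TCP orientation; "force": force on the tool from outside, world axes, zero at the start; "wrist_torque": the same for the moment, N m; "grip_width": finger opening in mm.
Only numpy, scipy, OpenCV 4.12 (cv2) and the standard library are available. Lean on these libraries where they do the work, as an engineer would, in place of code of your own. Each camera call takes 0.05 s, during which the arm holds its last target.

## Working session

There is one attempt and no reset: what is moved stays moved. The work goes in short steps, Python scripts to look and compute and a tool call to move; the robot and the scene stay as the last step left them, time stands still between calls to the robot, and variables do not carry over. Pictures are saved under pics/ and viewed, and the job is handed in when it is done.

Besides the shell and the picture viewer there is one more tool, called after "Request:" by a JSON object that holds its "op" and its "data", one argument or row to a line. jog_arm: Moves the arm, as the interface text tells. Its arguments: {"type":"object","properties":{"steps":{"type":"array","items":{"type":"array","items":{"type":"array","items":{"type":"number"}}}},"fingers":{"type":"number"},"force":{"type":"number"}},"required":["steps"]}

```bash
mkdir -p pics
cat > h.py <<'E'
import numpy as np, cv2
from cell import ctrl
np.set_printoptions(precision=1,suppress=True)
E
python3 - <<'E'
from h import *
s=ctrl.read_state();print(s['t'],s['position'],s['tcp_rot'],s['grip_width'])
for n in ('scene','side','wrist'):
    c=ctrl.get_calibration(n);print(n,c)
    p,d=ctrl.get_image(n);cv2.imwrite(f'pics/{n}0.png',p);np.save(f'{n}0.npy',d)
E
```

```text
0.0 [ 219.5 -531.2  230.8] [[ 0.9  0.4 -0. ]
 [ 0.4 -0.9  0. ]
 [ 0.  -0.  -1. ]] 85.33816582089237
scene {'mtx': array([[463.2,   0. , 315.3],
       [  0. , 463.2, 198. ],
       [  0. ,   0. ,   1. ]]), 'position': array([1401.5, -115.1,  819.2]), 'rotation': array([[ 0.2, -0.6,  0.8],
       [ 1. ,  0.1, -0.1],
       [ 0. ,  0.8,  0.6]])}
side {'mtx': array([[394. ,   0. , 319.7],
       [  0. , 394. , 203.7],
       [  0. ,   0. ,   1. ]]), 'position': array([ 341.2, -524.5,  819.6]), 'rotation': array([[ 0.9,  0.2, -0.2],
       [-0.3,  0.7, -0.6],
       [ 0. ,  0.7,  0.7]])}
wrist {'mtx': array([[301.1,   0. , 322.4],
       [  0. , 301.1, 201. ],
       [  0. ,   0. ,   1. ]]), 'T_tool_cam': array([[  -0. ,    1. ,    0.3,   71.4],
       [   1. ,    0. ,   -0. ,    0.3],
       [  -0. ,    0.3,   -1. , -142.3],
       [   0. ,    0. ,    0. ,    1. ]])}
```

View pics/scene0.png

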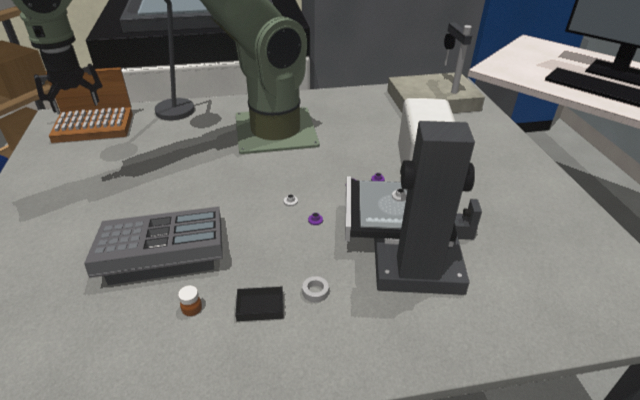

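View pics/side0.png

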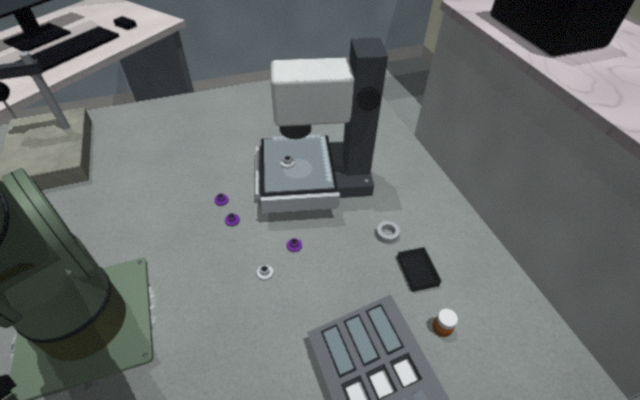

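View pics/wrist0.png

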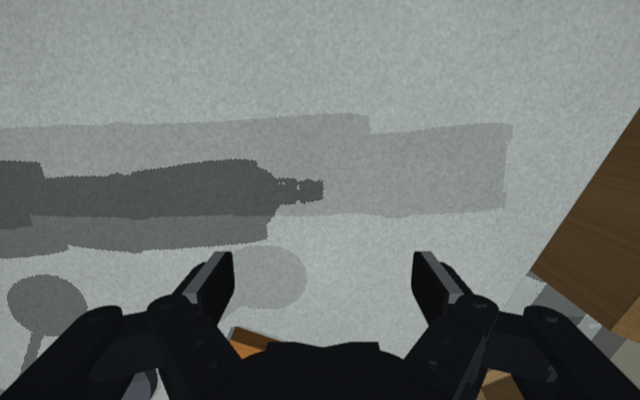

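Scene view: the readout is at (155,240) and the microscope column at (435,200). The white push plate is at (350,210), the spare part at (290,200), the ring at (315,289), the tray at (260,303) and the jar at (189,300). The purple look-alikes are at (316,218) and (377,178).
Side view: the zero keys are light rectangles at (357,390), (380,382) and (404,373). The bushing on the glass is at (287,160), with the push plate's top edge along (260,205)-(338,200).
The wrist view shows only bench, so I'll zoom in and check depth.

```bash
cat >> h.py <<'E'
def cam(n,s=None):
    c=ctrl.get_calibration(n);K=np.array(c['mtx'])
    if n=='wrist':
        T=np.array(c['T_tool_cam']);Rt=np.array(s['tcp_rot']);R=Rt@T[:3,:3];p=np.array(s['position'])+Rt@T[:3,3]
    else: R=np.array(c['rotation']);p=np.array(c['position'])
    return K,R,p,c
def ray(C,u,v):
    K,R,p,_=C
    d=np.stack([(np.asarray(u,float)-K[0,2])/K[0,0],-(np.asarray(v,float)-K[1,2])/K[1,1],-np.ones(np.shape(u))],-1)
    return d@R.T
def onplane(C,u,v,z):
    r=ray(C,u,v);return C[2]+r*((z-C[2][2])/r[...,2])[...,None]
def cloud(C,d):
    v,u=np.mgrid[:400,:640];return C[2]+ray(C,u,v)*d[...,None]
E
python3 - <<'E'
from h import *
print(ctrl.get_calibration('side').keys())
for n in('scene','side'):
    d=np.load(n+'0.npy');C=cam(n);P=cloud(C,d);print(n,(d>0).mean())
    pts={'scene':[(155,240),(290,203),(316,220),(350,210),(400,195),(315,280),(435,125),(200,350)],'side':[(357,390),(380,382),(404,373),(365,340),(287,160),(298,200),(300,165),(388,235),(250,340),(310,90)]}[n]
    for u,v in pts: print((u,v),P[v,u])
a=cv2.imread('pics/scene0.png');b=cv2.imread('pics/side0.png')
cv2.imwrite('pics/a1.png',cv2.resize(a[160:320,80:330],None,fx=3.2,fy=3.2,interpolation=2)[:600])
cv2.imwrite('pics/a2.png',cv2.resize(b[30:230,240:440],None,fx=3,fy=3,interpolation=2))
cv2.imwrite('pics/a3.png',cv2.resize(b[280:400,290:460],None,fx=4.5,fy=4.5,interpolation=2))
E
```

```text
dict_keys(['mtx', 'position', 'rotation'])
scene 0.9959609375
(155, 240) [ 569.9 -341.2   68.4]
(290, 203) [412.9  -5.8   6.5]
(316, 220) [500.4  51.7  11.3]
(350, 210) [569.3 122.8  92.9]
(400, 195) [544.2 256.7 102.1]
(315, 280) [713.1  11.2  22. ]
(435, 125) [714.5 229.5 399.7]
(200, 350) [ 834.7 -244.8   -1.7]
side 0.996046875
(357, 390) [ 494.7 -331.8   41. ]
(380, 382) [ 538.5 -335.9   52.6]
(404, 373) [ 585.9 -338.    60.7]
(365, 340) [ 539.6 -259.7   71.5]
(287, 160) [532.1 249.9 110.2]
(298, 200) [523.1 124.6  84.1]
(300, 165) [564.8 239.2  91.9]
(388, 235) [718.7 -10.6  23.6]
(250, 340) [ 326.8 -153.8   -0.6]
(310, 90) [590.6 227.5 324.9]
```

View pics/a1.png

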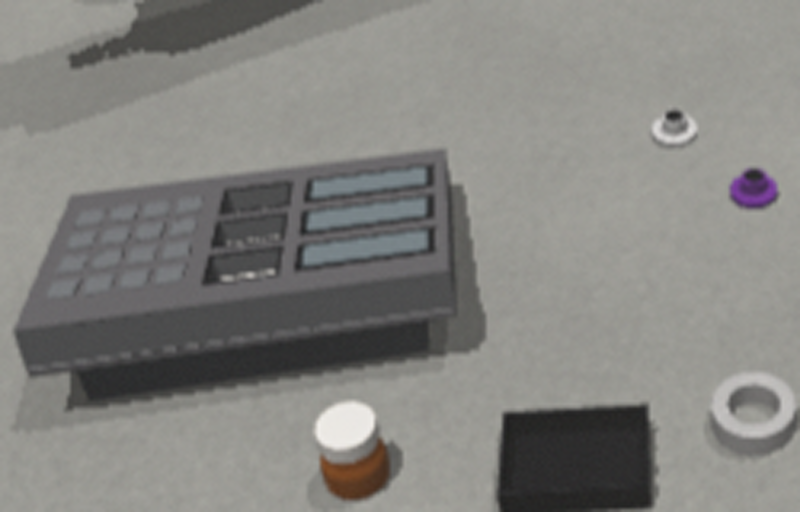

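View pics/a2.png

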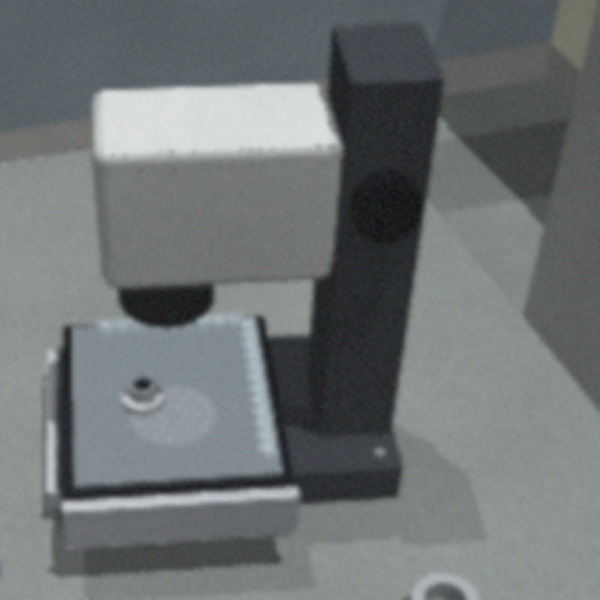

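View pics/a3.png

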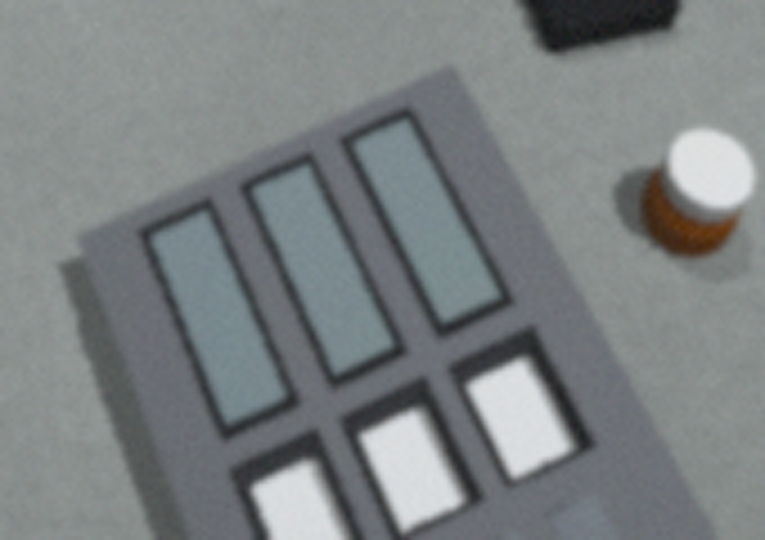

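Close crops: the X well is the rear row, nearest the jar. It's the white cap at about side (404,373), and in the scene view it's the lowest well image, at about (157,243). The push plate is the silver bar at side (262..338, 195..210). Now I'll fit poses from the clouds.

Run:
```python
from h import *
D={n:cloud(cam(n),np.load(n+'0.npy')) for n in('scene','side')}
def fitplane(Q):
    for _ in range(4):
        c=Q.mean(0);n=np.linalg.svd(Q-c,full_matrices=False)[2][2];r=(Q-c)@n;Q=Q[abs(r)<max(3,2*r.std())]if r.std()>2 else Q[abs(r)<3]
    return c,n*np.sign(n[np.argmax(abs(n))]),r.std(),len(Q)
for n,P in D.items():
    Q=P.reshape(-1,3)
    m=(Q[:,2]>40)&(Q[:,2]<97)&(Q[:,0]>420)&(Q[:,0]<720)&(Q[:,1]>-520)&(Q[:,1]<-120)
    Q1=Q[m];c,nn,s,k=fitplane(Q1);r=(Q1-c)@nn;Q2=Q1[abs(r)<4]
    print(n,'panel',c,nn*1000,s,k,'tilt',np.arccos(nn[2]))
    rect=cv2.minAreaRect(Q2[:,:2].astype(np.float32));print(rect,cv2.boxPoints(rect))
    m=(Q[:,2]>48)&(Q[:,2]<92)&(Q[:,0]>420)&(Q[:,0]<700)&(Q[:,1]>60)&(Q[:,1]<160)
    Q1=Q[m]
    if len(Q1)>50:
        c,nn,s,k=fitplane(Q1);print('push',c,nn*1000,s,k,np.ptp(Q1,0),Q1.min(0),Q1.max(0))
    m=(Q[:,2]>86)&(Q[:,2]<98)&(Q[:,0]>400)&(Q[:,0]<720)&(Q[:,1]>90)&(Q[:,1]<400)
    Q1=Q[m];rect=cv2.minAreaRect(Q1[:,:2].astype(np.float32));print('stage',rect,'\n',cv2.boxPoints(rect),np.median(Q1[:,2]))
    m=(Q[:,2]>385)&(Q[:,2]<415)&(Q[:,0]>500)&(Q[:,0]<850)&(Q[:,1]>100)&(Q[:,1]<400)
    rect=cv2.minAreaRect(Q[m][:,:2].astype(np.float32));print('coltop',rect)
```

```text
scene panel [ 559.6 -340.9   67.5] [-182.8   -7.6  983.1] 3.884273480981914 5300 tilt 0.1840071210656923
((539.903076171875, -338.5930480957031), (193.59588623046875, 290.81646728515625), 1.6109514236450195) [[ 439.1 -196. ]
 [ 447.2 -486.7]
 [ 640.8 -481.2]
 [ 632.6 -190.5]]
push [577.  139.5  83.3] [ -15.9 -214.   976.7] 3.5014747702457365 663 [205.5  61.5  43.3] [437.8  98.4  48.7] [643.3 160.   92. ]
stage ((572.5966186523438, 195.5651397705078), (287.49517822265625, 215.61151123046875), 16.91118812561035) 
 [[403.7 256.9]
 [466.4  50.6]
 [741.5 134.2]
 [678.8 340.5]] 89.24872927862111
coltop ((736.5878295898438, 240.82237243652344), (89.77632904052734, 74.15325927734375), 76.44760131835938)
side panel [ 543.3 -282.9   68.6] [-207.6   -8.8  978.2] 1.2940553091284108 7687 tilt 0.20934623134928812
((535.7846069335938, -302.0926513671875), (187.44830322265625, 219.02203369140625), 1.2393404245376587) [[ 439.7 -194.6]
 [ 444.5 -413.6]
 [ 631.9 -409.6]
 [ 627.1 -190.6]]
push [539.9 130.8  74.8] [ -98.5 -598.1  795.3] 8.184954183040102 1196 [206.   62.3  44. ] [431.   97.7  48. ] [637. 160.  92.]
stage ((589.5953979492188, 235.20907592773438), (254.03125, 267.6604309082031), 76.49324035644531) 
 [[429.8 143. ]
 [690.1  80.4]
 [749.4 327.5]
 [489.1 390. ]] 90.37720708100812
coltop ((732.853271484375, 239.63853454589844), (93.00811004638672, 70.33244323730469), 76.15426635742188)
```

Run:
```python
from h import *
C=cam('side');P=cloud(C,np.load('side0.npy'));im=cv2.imread('pics/side0.png')
# caps: bright pixels
m=(im.min(2)>190).astype(np.uint8);m[:340]=0;m[:,430:]=0
for c in cv2.findContours(m,0,1)[0]:
    if cv2.contourArea(c)>60:
        M=cv2.moments(c);u,v=M['m10']/M['m00'],M['m01']/M['m00']
        mm=np.zeros_like(m);cv2.drawContours(mm,[c],-1,1,-1)
        print('cap',u,v,cv2.contourArea(c),np.median(P[mm>0],0),'onplane60.8',onplane(C,u,v,60.8))
        r=cv2.minAreaRect(P[mm>0][:,:2].astype(np.float32));print(r)
# microscope frame
for yaw in (-13.0,-13.6,-14.2):
    a=np.radians(yaw);X=np.array([np.cos(a),np.sin(a)]);Y=np.array([-X[1],X[0]])
    L=np.array([735,240])-172*X
    Q=P.reshape(-1,3);q=(Q[:,:2]-L)
    x=q@X;y=q@Y;z=Q[:,2]
    s=(y>-200)&(y<-100)&(abs(x)<110)&(z>50)&(z<85)
    A=np.polyfit(x[s],y[s],1);print(yaw,L,s.sum(),'x range',x[s].min(),x[s].max(),'y pct',np.percentile(y[s],[5,25,50,75,95]),'slope deg',np.degrees(A[0]))
    s=(y>-195)&(y<-100)&(abs(x)<110)&(z>87)&(z<97);print('plate top y',np.percentile(y[s],[1,5,50]),'x',np.percentile(x[s],[1,99]))
    # head
    s=(z>240)&(z<345)&(abs(y)<80)&(x<130)&(x>-90);print('head',np.percentile(x[s],1),np.percentile(y[s],[1,99]))
```

```text
cap 355.4460362941738 392.385864374403 174.5 [ 490.6 -334.9   40.5] onplane60.8 [ 486.5 -339.6   60.8]
((427.860595703125, -428.7854919433594), (255.82899475097656, 35.92512130737305), 55.82804870605469)
cap 380.86297004461437 383.955385595921 261.5 [ 539.  -339.3   50.8] onplane60.8 [ 536.4 -341.5   60.8]
((454.68841552734375, -431.2419738769531), (290.92913818359375, 41.597721099853516), 47.544837951660156)
cap 404.903492063492 372.42730158730154 262.5 [ 587.5 -337.9   61.2] onplane60.8 [ 587.9 -337.7   60.8]
((478.6617431640625, -432.41107177734375), (328.35943603515625, 41.91398620605469), 41.091976165771484)
-13.0 [567.4 278.7] 984 x range -103.63448632429423 96.83170733363819 y pct [-163.4 -161.9 -160.7 -138.3 -125.1] slope deg -0.45936038694378223
plate top y [-163.9 -162.4 -125.4] x [-99.2  91. ]
head -53.30870171169049 [-49.7 -37. ]
-13.6 [567.8 280.4] 985 x range -101.97159107811866 98.10515351916678 y pct [-165.  -163.7 -162.6 -140.1 -126.8] slope deg 0.01683961100674233
plate top y [-165.2 -164.2 -126.6] x [-97.   92.6]
head -52.96492382490401 [-50.9 -39.4]
-14.2 [568.3 282.2] 985 x range -100.27865175960211 99.56631961232057 y pct [-166.9 -165.5 -164.3 -141.9 -128.9] slope deg 0.5783669142367329
plate top y [-167.2 -166.2 -127.5] x [-95.5  94.3]
head -52.54479402222034 [-52.3 -41.7]
```

Run:
```python
from h import *
s=ctrl.read_state();R=np.array(s['tcp_rot']);print(np.degrees(np.arctan2(R[1,0],R[0,0])),s['t'],s['force'])
a=np.radians(-13.6);X=np.array([np.cos(a),np.sin(a)]);Y=np.array([-X[1],X[0]]);L=np.array([735,240])-172*X
print('hover',L+45*X-215*Y, 'delta', L+45*X-215*Y-s['position'][:2])
```

```text
22.44807632824318 0.15 [ 0.7 -0.6 -0.9]
hover [561.   60.9] delta [341.5 592.1]
```

Request:
{"op": "jog_arm", "data": {
  "steps": [
    [[2.5,3.8,0,-3],[5,7.6,0,-6],[7.5,11.4,0,-9],[10,15.2,0,-12],[12.5,19,0,-15],[15,22.8,0,-18],[17.5,26.6,0,-21],[20,30.4,0,-24],[22.5,34.2,0,-27],[25,38,0,-30],[27,42,0,-33],[29,46,0,-36]]
  ],
  "fingers": 0,
  "force": 60
}}

```text
t: 1.35
position: [510.1, -69.6, 231.2]
tcp_rot: [[0.972, -0.236, -0.0], [-0.236, -0.972, 0.0], [-0.0, -0.0, -1.0]]
force: [0.0, -0.2, -1.5]
grip_width: -0.2
```

Request:
{"op": "jog_arm", "data": {
  "steps": [
    [[2,4,-1],[4,8,-4],[5.1,11.5,-8],[5.1,13,-12],[5.1,13,-16],[5.1,13,-16.6],[5.1,13,-16.6]]
  ]
}}

```text
$.steps[0][0]: bad value
```

Request:
{"op": "jog_arm", "data": {
  "steps": [
    [[2,4,-1,0],[4,8,-4,0],[5.1,11.5,-8,0],[5.1,13,-12,0],[5.1,13,-16,0],[5.1,13,-16.6,0],[5.1,13,-16.6,0]]
  ]
}}

```text
t: 2.05
position: [560.4, 57.9, 65.4]
tcp_rot: [[0.972, -0.235, -0.001], [-0.235, -0.972, -0.0], [-0.001, 0.001, -1.0]]
force: [0.0, -0.1, 0.7]
grip_width: 0.1
```

Run:
```python
from h import *
s=ctrl.read_state();print(s['t'],s['position'],s['force'])
for n in('side','wrist'):
    p,d=ctrl.get_image(n);np.save(n+'1.npy',d)
    cv2.imwrite(f'pics/{n}1.png',p if n=='wrist' else cv2.resize(p[0:260,180:480],None,fx=2.3,fy=2.3))
```

```text
2.05 [560.4  57.9  65.4] [ 0.  -0.1  0.7]
```

View pics/side1.png

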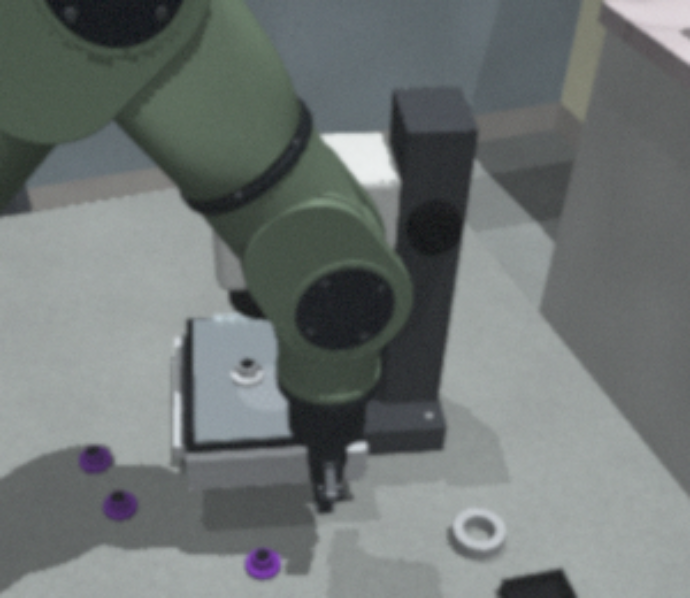

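View pics/wrist1.png

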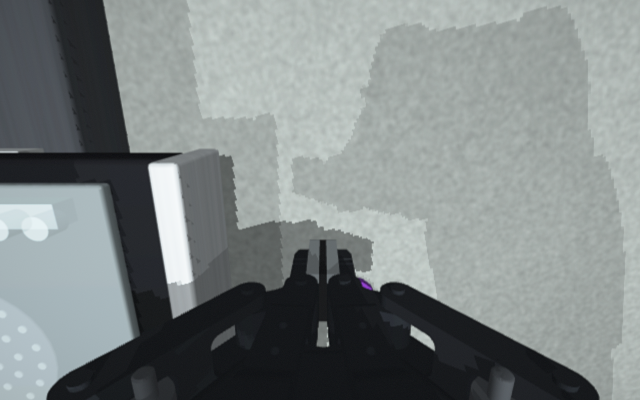

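Side view: the closed fingertips stand right of the plate at about (325,500) in the crop, clear of the purple look-alike at (263,562). Wrist view: the silver push plate is at (170..200,160..300), left of the fingers at (325,250). Before pushing, I'll check how far the bulky wrist link will be from the camera head.

Run:
```python
from h import *
a=np.radians(-13.6);X=np.array([np.cos(a),np.sin(a)]);Y=np.array([-X[1],X[0]]);L=np.array([735,240])-172*X
s=ctrl.read_state();t=np.array(s['position'][:2])-L;print('tcp mic',t@X,t@Y)
P=cloud(cam('side'),np.load('side1.npy'));im=ctrl.get_image('side')[0]
p,d=ctrl.get_image('scene');cv2.imwrite('pics/scene1.png',p);P2=cloud(cam('scene'),d)
for n,PP,I in(('side',P,im),('scene',P2,p)):
    I=I.astype(int);g=(I[...,1]-I[...,2]>10)&(I[...,1]-I[...,0]>5)
    Q=PP[g];q=Q[:,:2]-L;x=q@X;y=q@Y
    for z0 in range(100,700,50):
        k=(Q[:,2]>z0)&(Q[:,2]<z0+50)&(x>-400)&(x<200)&(y>-500)
        if k.sum()>20:print(n,z0,k.sum(),'x',np.percentile(x[k],[1,99]),'y',np.percentile(y[k],[1,99]))
# wrist: plate face y from depth
C=cam('wrist',s);P=cloud(C,np.load('wrist1.npy'));
for v in(180,200,220):
  for u in(170,185,200,215,230): q=P[v,u,:2]-L;print((u,v),q@X,q@Y,P[v,u,2])
```

```text
tcp mic 46.09005379227983 -217.65691955217304
side 200 132 x [-399.7  150.1] y [-448.4  -42. ]
side 250 381 x [-399.8   88.7] y [-449.8 -232.8]
side 300 579 x [-399.1   89.3] y [-448.9 -245.8]
side 350 1408 x [-399.6  101.1] y [-447.2 -264.3]
side 400 2822 x [-398.7   88.9] y [-425.3 -181. ]
side 450 5507 x [-396.2   54.5] y [-412.1 -230. ]
side 500 6576 x [-335.4   10.9] y [-361.6 -251.2]
side 550 7516 x [-275.2   -1.2] y [-329.2 -239.4]
side 600 1178 x [-223.8  -51.6] y [-311.4 -259.2]
scene 300 24 x [-276.5   93.4] y [-391.3 -202.1]
scene 350 155 x [-399.1  105.5] y [-447.5 -165.7]
scene 400 1150 x [53.6 98.3] y [-267.6 -165.3]
scene 450 1050 x [15.4 63.8] y [-270.3 -168.5]
scene 500 368 x [-21.9  32.1] y [-266.9 -180.4]
scene 550 236 x [-25.1  12.1] y [-254.6 -173.6]
(170, 180) 92.54418849844224 -158.58196022197907 94.4495206538691
(185, 180) 91.63750149863917 -162.48640289788426 90.2548844657863
(200, 180) 88.67508989434222 -162.8708401928211 76.53972119698054
(215, 180) 84.27820606870362 -162.23398923512974 56.182358346835855
(230, 180) 72.07731538037415 -152.36009938627316 -0.31377638300870103
(170, 200) 84.67080267511089 -157.8964021510823 95.3242648559948
(185, 200) 83.80648405728171 -162.3907993079558 92.31071491563657
(200, 200) 79.92890872112281 -162.75268199224922 78.77721826743729
(215, 200) 74.69515968317666 -162.7622487194152 60.5100746514627
(230, 200) 57.37092961528557 -151.20475461878627 0.03589525493705992
(170, 220) 76.30344441694467 -156.73136699037107 95.35534418032638
(185, 220) 75.6913023107321 -161.94846684724865 93.65729006410102
(200, 220) 70.64608689610623 -162.0355506853748 79.63505909886837
(215, 220) 64.88119240007832 -162.84839845992107 63.613064380623285
(230, 220) 41.9393116861124 -149.82731842234705 -0.15804754551140832
```

View pics/scene1.png

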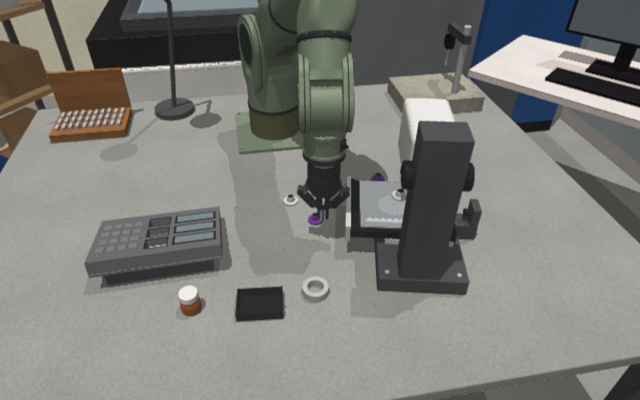

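Request:
{"op": "jog_arm", "data": {
  "steps": [
    [[0.35,1.46,0,0],[0.66,2.72,0,0],[0.85,3.5,0,0],[0.96,3.99,0,0],[1.08,4.47,0,0],[1.2,4.96,0,0],[1.32,5.44,0,0],[1.43,5.93,0,0],[1.55,6.42,0,0],[1.67,6.9,0,0],[1.76,7.29,0,0]]
  ]
}}

```text
t: 3.35
position: [578.2, 132.0, 65.2]
tcp_rot: [[0.972, -0.234, -0.0], [-0.234, -0.972, 0.0], [-0.0, -0.0, -1.0]]
force: [-2.3, -2.5, 1.4]
grip_width: 0.0
```

```bash
cat >> h.py <<'E'
a=np.radians(-13.6);X=np.array([np.cos(a),np.sin(a)]);Y=np.array([-X[1],X[0]]);L=np.array([735,240])-172*X
E
cat > st.py <<'E'
from h import *
s=ctrl.read_state();q=np.array(s['position'][:2])-L;print(s['t'],s['position'],'F',s['force'],'mic',q@X,q@Y,'Fy',np.array(s['force'][:2])@Y)
s=ctrl.read_state();d=ctrl.get_image('wrist')[1];P=cloud(cam('wrist',s),d).reshape(-1,3);q=P[:,:2]-L;x=q@X;y=q@Y
k=(P[:,2]>55)&(P[:,2]<88)&(x>62)&(x<98)&(y>-180)&(y<-105);print('face y',k.sum(),np.percentile(y[k],[10,50,90]) if k.any() else '')
E
python3 st.py
```

```text
3.35 [578.2 132.   65.2] F [-2.3 -2.5  1.4] mic 45.0095070925923 -141.82242739946167 Fy -3.007978573802931
face y 2338 [-128.5 -111.2 -106.2]
```

Request:
{"op": "jog_arm", "data": {
  "steps": [
    [[0.05,0.2,0,0],[0.09,0.39,0,0],[0.14,0.58,0,0],[0.16,0.68,0,0],[0.16,0.68,0,0]]
  ]
}}

```text
t: 3.9
position: [578.6, 133.5, 65.3]
tcp_rot: [[0.971, -0.237, -0.003], [-0.238, -0.971, -0.006], [-0.002, 0.007, -1.0]]
force: [-11.0, -27.9, 10.2]
grip_width: 0.1
```

```bash
python3 st.py
```

```text
3.9 [578.6 133.5  65.3] F [-11.  -27.9  10.2] mic 45.05574133898442 -140.27214706157648 Fy -29.720466951337613
face y 2064 [-127.2 -110.5 -106.1]
```

30 N after only 1.5 mm more: it's either home or blocked. I'll relax the command and look.

Request:
{"op": "jog_arm", "data": {
  "steps": [
    [[-0.12,-0.5,0,0],[-0.14,-0.57,0,0]]
  ]
}}

```text
t: 4.15
position: [578.6, 132.1, 65.4]
tcp_rot: [[0.972, -0.235, 0.001], [-0.235, -0.972, 0.0], [0.0, -0.0, -1.0]]
force: [-0.8, -0.3, -0.4]
grip_width: 0.4
```

```bash
python3 st.py
python3 - <<'E'
from h import *
for n in('scene','side'):
    p,d=ctrl.get_image(n);np.save(n+'2.npy',d);cv2.imwrite(f'pics/{n}2.png',cv2.resize(p[90:300,320:500] if n=='scene' else p[0:230,220:420],None,fx=2.6,fy=2.6,interpolation=2))
    P=cloud(cam(n),d).reshape(-1,3)
    q=P[:,:2]-L;x=q@X;y=q@Y
    k=(P[:,2]>84)&(P[:,2]<96)&(x>-95)&(x<-60)&(y>60)&(y<170);print(n,'far end y',k.sum(),np.percentile(y[k],[50,95,99]) if k.any() else '')
    k=(P[:,2]>60)&(P[:,2]<92)&(abs(x+60)<40)&(y>-180)&(y<-100);print('face',k.sum(),np.percentile(y[k],[1,5,10,50]) if k.any() else '')
E
```

```text
4.15 [578.6 132.1  65.4] F [-0.8 -0.3 -0.4] mic 45.30608728062524 -141.6162565854618 Fy -0.5152181794354124
face y 2122 [-127.3 -110.6 -106.2]
scene far end y 0 
face 4 [-109.5 -109.2 -108.8 -105.4]
side far end y 143 [ 89.  117.4 120.8]
face 314 [-130.6 -129.8 -129.3 -127.3]
```

View pics/scene2.png

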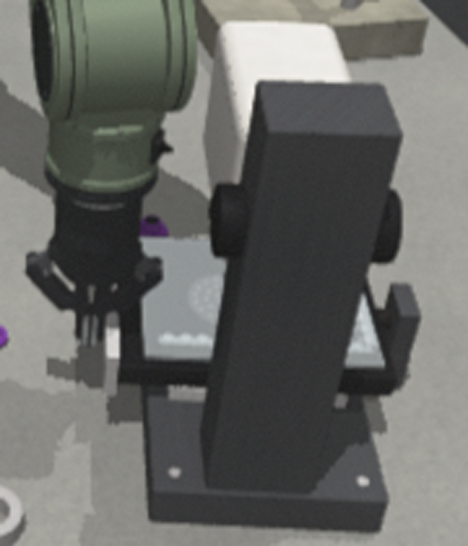

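View pics/side2.png

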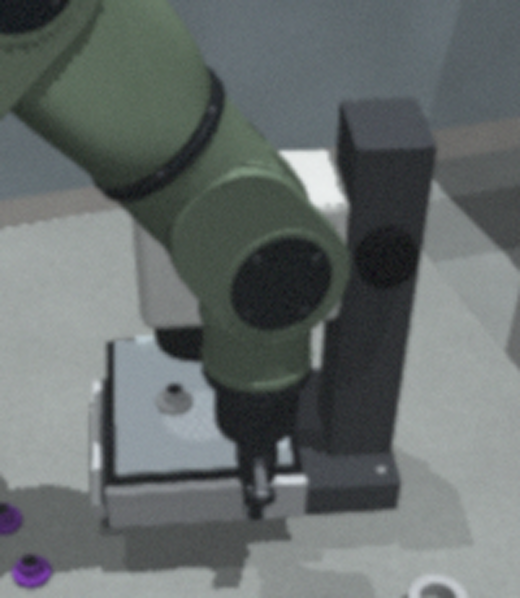

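Run:
```python
from h import *
p=cv2.imread('pics/scene0.png')[185:265,430:500];q,d=ctrl.get_image('scene');P=cloud(cam('scene'),d)
q=q[185:265,430:500]
cv2.imwrite('pics/stop.png',np.hstack([cv2.resize(cv2.convertScaleAbs(i,alpha=1.8),None,fx=5.5,fy=5.5,interpolation=2) for i in(p,q)]))
for v in(205,215,222,228,232):
  for u in range(452,486,3):
    w=P[v,u];r=w[:2]-L;print((u,v),np.round([r@X,r@Y,w[2]]),end=' ')
  print()
```

```text
(452, 205) [206.  33. 257.] (455, 205) [205.  39. 257.] (458, 205) [208.  44. 259.] (461, 205) [-13. 125.  82.] (464, 205) [-114.  168.    1.] (467, 205) [-117.  178.   -1.] (470, 205) [-14. 148.  82.] (473, 205) [ -1. 150.  94.] (476, 205) [  0. 157.  94.] (479, 205) [  0. 164.  95.] (482, 205) [-119.  219.   -1.] (485, 205) [-122.  228.   -2.] 
(452, 215) [206.  38. 232.] (455, 215) [207.  44. 234.] (458, 215) [ 49. 103. 101.] (461, 215) [ 47. 111. 100.] (464, 215) [ 27. 125.  83.] (467, 215) [  9. 139.  69.] (470, 215) [ 11. 146.  70.] (473, 215) [ 25. 147.  82.] (476, 215) [ 24. 155.  82.] (479, 215) [ 21. 163.  80.] (482, 215) [-77. 210.  -1.] (485, 215) [-79. 219.  -3.] 
(452, 222) [205.  42. 213.] (455, 222) [62. 96. 90.] (458, 222) [ 72. 100.  99.] (461, 222) [ 70. 107.  98.] (464, 222) [ 74. 112. 102.] (467, 222) [ 49. 129.  80.] (470, 222) [ 19. 147.  55.] (473, 222) [ 23. 153.  58.] (476, 222) [ 25. 159.  60.] (479, 222) [-46. 195.  -0.] (482, 222) [-49. 204.  -2.] (485, 222) [-47. 211.  -0.] 
(452, 228) [205.  45. 198.] (455, 228) [83. 92. 90.] (458, 228) [85. 99. 91.] (461, 228) [ 84. 106.  91.] (464, 228) [ 78. 115.  86.] (467, 228) [ 81. 121.  89.] (470, 228) [ 72. 131.  82.] (473, 228) [ 27. 156.  42.] (476, 228) [ 22. 165.  38.] (479, 228) [-24. 191.  -2.] (482, 228) [-25. 199.  -3.] (485, 228) [-26. 207.  -3.] 
(452, 232) [90. 86. 83.] (455, 232) [89. 93. 82.] (458, 232) [90. 99. 84.] (461, 232) [ 89. 107.  83.] (464, 232) [ 87. 114.  81.] (467, 232) [ 89. 120.  84.] (470, 232) [ 86. 128.  81.] (473, 232) [ 23. 160.  25.] (476, 232) [ 23. 167.  25.] (479, 232) [ -5. 186.   1.] (482, 232) [ -8. 195.  -2.] (485, 232) [-11. 204.  -3.]
```

View pics/stop.png

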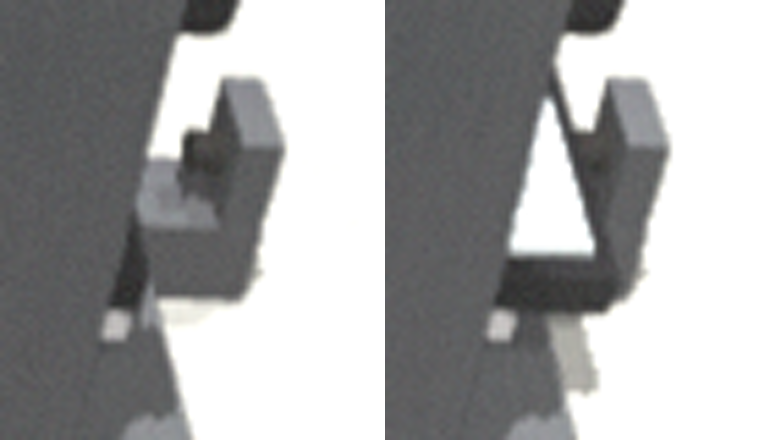

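The left pair of views shows the stage's far edge now at y≈130 against the buffer, where there was a gap before. One light nudge will confirm contact.

Request:
{"op": "jog_arm", "data": {
  "steps": [
    [[0.01,0.06,0,0],[0.02,0.1,0,0],[0.02,0.1,0,0],[0.02,0.1,0,0]]
  ]
}}

```text
t: 4.75
position: [578.5, 133.3, 65.3]
tcp_rot: [[0.972, -0.235, -0.0], [-0.235, -0.972, -0.0], [-0.0, 0.0, -1.0]]
force: [-1.1, -5.2, 0.7]
grip_width: 0.2
```

```bash
python3 st.py
```

```text
4.75 [578.5 133.3  65.3] F [-1.1 -5.2  0.7] mic 44.99089602476152 -140.49455045702857 Fy -5.342036454848089
face y 2086 [-127.2 -110.6 -106.1]
```

Request:
{"op": "jog_arm", "data": {
  "steps": [
    [[-0.47,-1.94,0,0],[-1.06,-4.37,0,0],[-1.65,-6.8,3,0],[-1.4,-10.5,6,0],[-1,-15,8,3],[-0.6,-19.5,9,6],[-0.2,-24,9,9],[0.2,-28.5,9,12],[0.5,-33,9,15],[0.8,-37.5,9,15.2],[0.95,-42,9,15.2],[0.95,-46,9,15.2]]
  ]
}}

```text
t: 6.0
position: [588.1, -328.4, 155.3]
tcp_rot: [[1.0, 0.028, 0.001], [0.028, -1.0, 0.0], [0.001, -0.0, -1.0]]
force: [1.1, -0.0, -1.4]
grip_width: 0.2
```

Request:
{"op": "jog_arm", "data": {
  "steps": [
    [[0,-1,0,0],[0,-1,0,0],[0,-1,0,0]]
  ]
}}

```text
t: 6.3
position: [588.6, -334.8, 155.2]
tcp_rot: [[1.0, 0.03, 0.0], [0.03, -1.0, 0.001], [0.0, -0.001, -1.0]]
force: [0.0, 0.3, -1.3]
grip_width: 0.1
```

Run:
```python
from h import *
s=ctrl.read_state();print(s['t'],s['position'],s['tcp_rot'],s['force'])
p,d=ctrl.get_image('wrist');C=cam('wrist',s);P=cloud(C,d);cv2.imwrite('pics/w3.png',p);np.save('w3.npy',d)
print(C[0],C[1],C[2])
p,d=ctrl.get_image('side');cv2.imwrite('pics/s3.png',p)
```

```text
6.3 [ 588.6 -334.8  155.2] [[ 1.  0.  0.]
 [ 0. -1.  0.]
 [ 0. -0. -1.]] [ 0.   0.3 -1.3]
[[301.1   0.  322.4]
 [  0.  301.1 201. ]
 [  0.    0.    1. ]] [[ 0.   1.   0.3]
 [-1.   0.   0. ]
 [-0.  -0.3  1. ]] [ 660.1 -333.2  297.6]
```

View pics/w3.png

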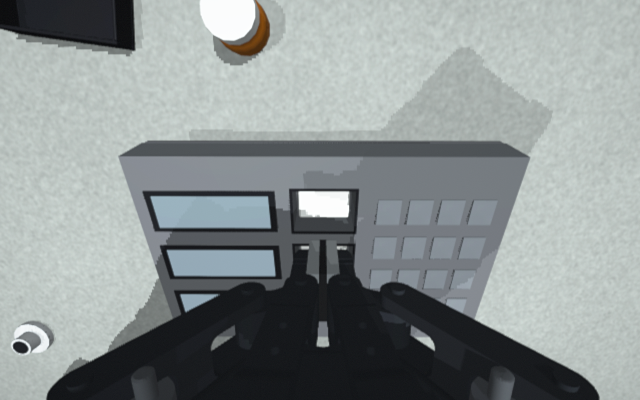

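View pics/s3.png

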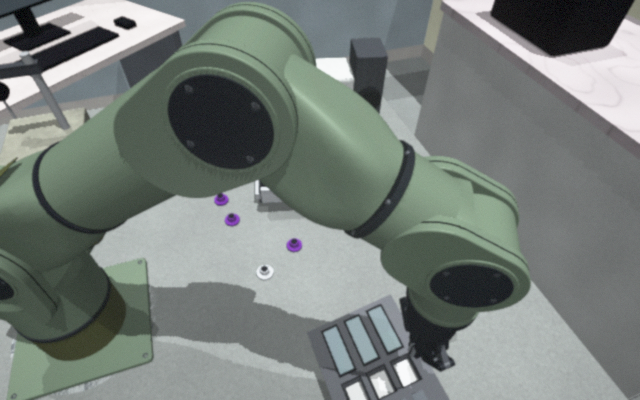

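Wrist view: the X well is the topmost (rear) one, with its mouth at (290..358, 189..234). Its white cap is at (325,204), and the fingers stand at (325,260), with the Y well behind them. I'll measure the mouth on the panel plane.

Run:
```python
from h import *
s=ctrl.read_state();C=cam('wrist',s);im=cv2.imread('pics/w3.png');d=np.load('w3.npy');P=cloud(C,d)
cv2.imwrite('pics/w3c.png',cv2.resize(im[140:260,240:400],None,fx=5,fy=5,interpolation=2))
n=np.array([-np.sin(.21)*np.cos(.028),-np.sin(.21)*np.sin(.028),np.cos(.21)])
# local panel plane from wrist depth around the well
k=np.zeros((400,640),bool);k[160:186,150:500]=1;k[190:245,360:372]=1;k[190:235,279:287]=1
Q=P[k];c=Q.mean(0);nn=np.linalg.svd(Q-c,full_matrices=False)[2][2];nn*=np.sign(nn[2]);print('panel fit',c,nn*1000,((Q-c)@nn).std(),'expected',n*1000)
print('z at c from model',66+((c[:2]-[538,-338.6])@[np.cos(.028),np.sin(.028)])*np.tan(.21))
for (u,v) in [(290,189),(358,189),(357,234),(292,234)]:
    r=ray(C,u,v);t=((c-C[2])@nn)/(r@nn);print((u,v),C[2]+r*t)
m=(im.min(2)>215).astype(np.uint8);m[:185]=0;m[240:]=0;m[:,:285]=0;m[:,365:]=0
print('cap',np.percentile(P[m>0],[2,50,98],axis=0))
# panel edges in wrist: rear edge corners
for (u,v) in [(120,156),(529,157)]:
    r=ray(C,u,v);t=((c-C[2])@nn)/(r@nn);print('rear corner',C[2]+r*t)
```

```text
panel fit [ 615.6 -336.7   83.1] [-736.8  -16.9  675.9] 10.210781367570998 expected [-208.4   -5.8  978. ]
z at c from model 82.53417774273268
(290, 189) [ 602.6 -309.4   69.6]
(358, 189) [ 604.3 -362.4   70.2]
(357, 234) [ 535.8 -374.2   -4.7]
(292, 234) [ 533.3 -303.8   -5.8]
cap [[ 577.4 -355.3   57.3]
 [ 588.9 -336.8   60.2]
 [ 599.2 -316.6   63.1]]
rear corner [ 629.4 -202.1  101.5]
rear corner [ 637.1 -467.1  103.3]
```

View pics/w3c.png

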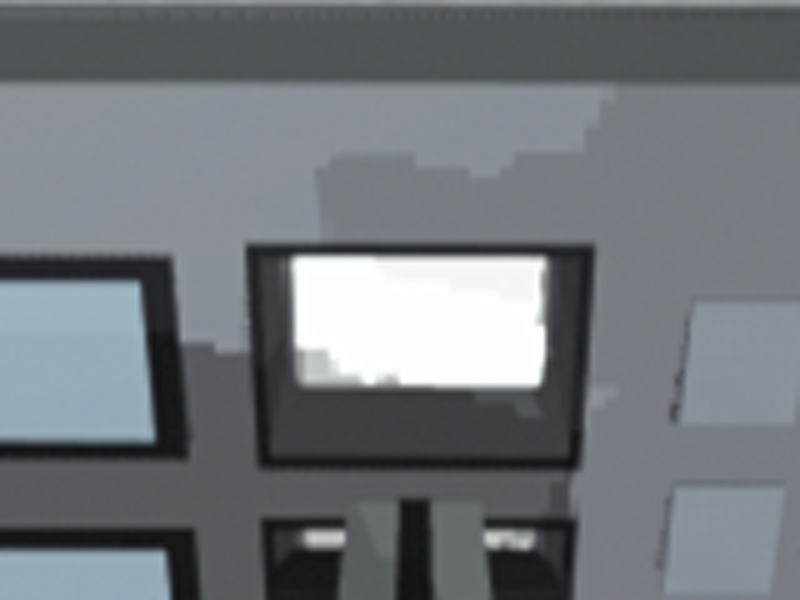

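Run:
```python
from h import *
s=ctrl.read_state();C=cam('wrist',s)
n=np.array([-np.sin(.21)*np.cos(.028),-np.sin(.21)*np.sin(.028),np.cos(.21)])
c=np.array([538,-338.6,66]);W=[]
for (u,v) in [(290.5,189.5),(358,189.5),(355.5,233),(292.5,233)]:
    r=ray(C,u,v);W.append(C[2]+r*((c-C[2])@n)/(r@n))
W=np.array(W);print(W,W.mean(0),np.linalg.norm(W[0]-W[1]),np.linalg.norm(W[1]-W[2]))
for (u,v) in [(120,156),(529,157)]:
    r=ray(C,u,v);print('rear corner',C[2]+r*((c-C[2])@n)/(r@n))
print(s['position'],'tip px check')
T=np.array(s['position']);pc=C[1].T@(T-C[2]);K=C[0];print(K[0,0]*pc[0]/-pc[2]+K[0,2],K[1,1]*-pc[1]/-pc[2]+K[1,2])
```

```text
[[ 604.9 -310.9   80.4]
 [ 606.5 -361.1   80.5]
 [ 568.3 -362.4   72.3]
 [ 566.8 -311.7   72.3]] [ 586.6 -336.5   76.4] 50.209041301916876 38.98823300161166
rear corner [ 626.9 -191.6   85.8]
rear corner [ 635.  -479.1   85.8]
[ 588.8 -334.6  155.4] tip px check
321.4519008635209 256.1039790350101
```

Request:
{"op": "jog_arm", "data": {
  "steps": [
    [[0,-0.2,-2.5,0],[0,-0.2,-5,0],[0,-0.2,-6.5,0],[0,-0.2,-7,0],[0,-0.2,-7,0]]
  ]
}}

```text
t: 6.9
position: [588.3, -338.0, 85.3]
tcp_rot: [[1.0, 0.029, -0.0], [0.029, -1.0, 0.0], [-0.0, -0.0, -1.0]]
force: [-0.3, -0.1, 0.1]
grip_width: -0.2
```

Run:
```python
from h import *
s=ctrl.read_state();print(s['t'],s['position'],s['force'])
p,d=ctrl.get_image('wrist');cv2.imwrite('pics/w4.png',cv2.resize(p[130:330,200:450],None,fx=3,fy=3,interpolation=2))
p,d=ctrl.get_image('scene');cv2.imwrite('pics/s4.png',cv2.resize(p[160:300,70:250],None,fx=4,fy=4,interpolation=2))
```

```text
6.9 [ 588.3 -338.    85.3] [-0.3 -0.1  0.1]
```

View pics/w4.png

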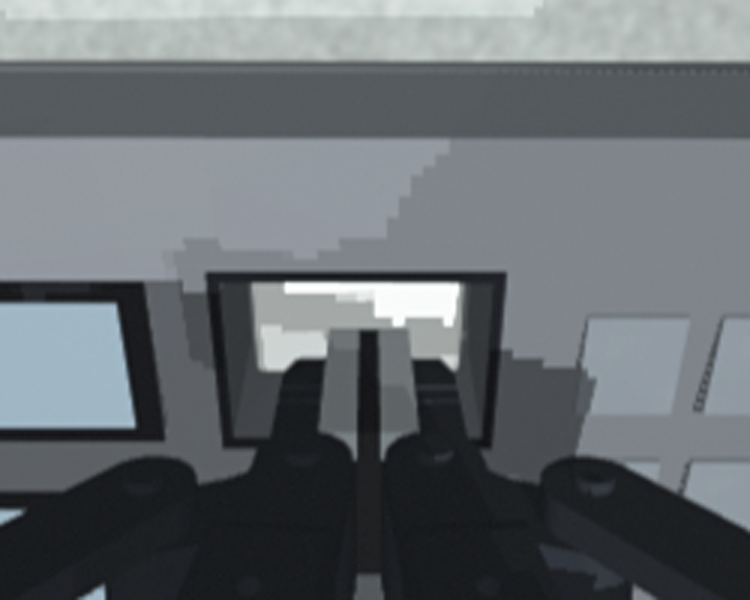

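View pics/s4.png

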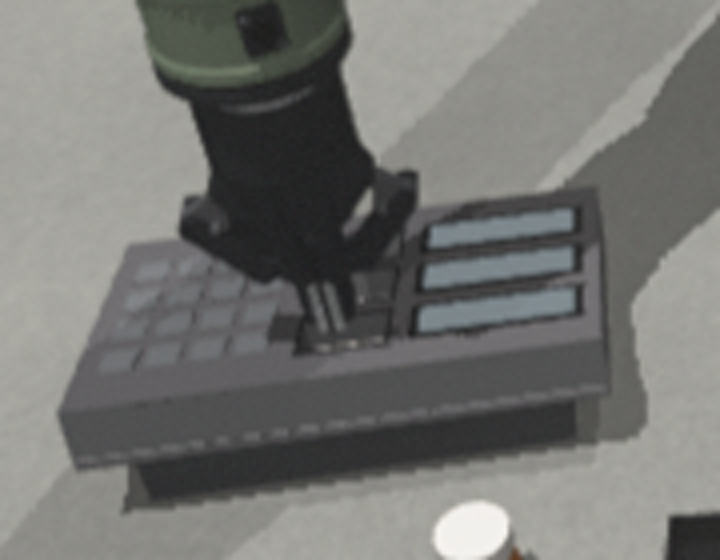

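Wrist view: the tips at (370,340) hang inside the mouth of the X well (215..495, 275..445), roughly centred. The scene view agrees: the fingers are at the rear well, (330,330). Down now.

Request:
{"op": "jog_arm", "data": {
  "steps": [
    [[0,0.1,-1,0],[0,0.1,-1.7,0],[0,0.1,-2,0],[0,0.1,-2,0],[0,0.1,-2.1,0]]
  ]
}}

```text
t: 7.5
position: [588.2, -337.5, 64.4]
tcp_rot: [[1.0, 0.029, 0.0], [0.029, -1.0, -0.0], [0.0, 0.0, -1.0]]
force: [-0.3, 0.4, -0.0]
grip_width: -0.1
```

Request:
{"op": "jog_arm", "data": {
  "steps": [
    [[0,0,-0.15,0],[0,0,-0.3,0],[0,0,-0.4,0],[0,0,-0.4,0]]
  ]
}}

```text
t: 7.9
position: [588.4, -337.5, 60.5]
tcp_rot: [[1.0, 0.029, 0.001], [0.029, -1.0, -0.0], [0.001, 0.0, -1.0]]
force: [1.2, 0.4, 4.0]
grip_width: -0.2
```

Request:
{"op": "jog_arm", "data": {
  "steps": [
    [[0,0,-0.1,0],[0,0,-0.2,0],[0,0,-0.2,0]]
  ]
}}

```text
t: 8.2
position: [588.2, -337.4, 58.3]
tcp_rot: [[1.0, 0.029, 0.0], [0.029, -1.0, 0.0], [0.0, 0.0, -1.0]]
force: [2.3, -0.3, 4.3]
grip_width: -0.1
```

Request:
{"op": "jog_arm", "data": {
  "steps": [
    [[0,0,-0.05,0],[0,0,-0.1,0],[0,0,-0.1,0]]
  ]
}}

```text
t: 8.5
position: [588.1, -337.4, 57.3]
tcp_rot: [[1.0, 0.029, 0.0], [0.029, -1.0, -0.0], [0.0, 0.0, -1.0]]
force: [3.2, 0.5, 6.0]
grip_width: 0.1
```

Request:
{"op": "jog_arm", "data": {
  "steps": [
    [[0,0,-0.05,0],[0,0,-0.1,0],[0,0,-0.1,0]]
  ]
}}

```text
t: 8.8
position: [588.3, -337.5, 56.7]
tcp_rot: [[1.0, 0.029, 0.001], [0.029, -1.0, -0.0], [0.001, 0.0, -1.0]]
force: [1.1, 1.0, 10.0]
grip_width: 0.1
```

Request:
{"op": "jog_arm", "data": {
  "steps": [
    [[0,0,-0.05,0],[0,0,-0.08,0],[0,0,-0.08,0]]
  ]
}}

```text
t: 9.1
position: [588.3, -337.5, 56.5]
tcp_rot: [[1.0, 0.029, 0.001], [0.029, -1.0, -0.0], [0.001, 0.0, -1.0]]
force: [-1.6, 2.2, 17.7]
grip_width: -0.1
```

It's at the bottom: the force rose from 6 to 18 N over under 1 mm, after about 5 mm of travel. Now straight up.

Request:
{"op": "jog_arm", "data": {
  "steps": [
    [[0,0,0.5,0],[0,0,1.5,0],[0,0,3,0],[0,0,6,0],[0,0,10,0],[0,0,14,0],[-1,-3,16,0],[-2,-7,16,0],[-3,-11,16,0],[-4,-14,16,0],[-4,-14,16,0],[-4,-14,16,0]]
  ]
}}

```text
t: 10.3
position: [547.7, -477.6, 215.8]
tcp_rot: [[1.0, 0.028, 0.0], [0.028, -1.0, 0.0], [0.0, -0.0, -1.0]]
force: [0.4, 0.3, -0.3]
grip_width: -0.6
```

Run:
```python
from h import *
s=ctrl.read_state();print(s['t'],s['position'],s['force'])
im={}
for n in('scene','side'):
    p,d=ctrl.get_image(n);im[n]=p;P=cloud(cam(n),d);np.save(n+'5.npy',d);cv2.imwrite(f'pics/{n}5.png',p)
    P0=cloud(cam(n),np.load(n+'0.npy'))
    for nm,u,v in ([('X',404,373),('Y',380,382),('Z',357,391)] if n=='side' else []): print(nm,'cap z before/after',np.median(P0[v-2:v+3,u-3:u+4,2]),np.median(P[v-2:v+3,u-3:u+4,2]))
    Q=P.reshape(-1,3);q=Q[:,:2]-L;x=q@X;y=q@Y
    k=(Q[:,2]>60)&(Q[:,2]<92)&(x>-95)&(x<95)&(y>-180)&(y<-115);print(n,'push face',k.sum(),np.percentile(y[k],[5,10,50]) if k.any() else '')
    df=cv2.absdiff(p,cv2.imread(f'pics/{n}0.png')).max(2)
    for nm,u,v in ([('spare',290,201),('ring',315,289),('tray',260,303),('jar',189,300)] if n=='scene' else [('spare',265,271),('ring',388,231),('tray',418,268),('jar',446,322)]): print(nm,'diff',df[v-20:v+21,u-25:u+26].mean().round(1),(df[v-20:v+21,u-25:u+26]>60).sum())
```

```text
10.3 [ 547.7 -477.6  215.8] [ 0.4  0.3 -0.3]
scene push face 85 [-128.1 -128.  -127.8]
spare diff 1.6 0
ring diff 1.8 0
tray diff 2.1 0
jar diff 1.7 0
X cap z before/after 60.86983809894366 60.99098558589617
Y cap z before/after 51.0417729296862 50.33117384237539
Z cap z before/after 40.632002360565366 41.14490401169053
side push face 0 
spare diff 66.4 1715
ring diff 27.3 172
tray diff 61.6 727
jar diff 38.4 510
```

View pics/side5.png

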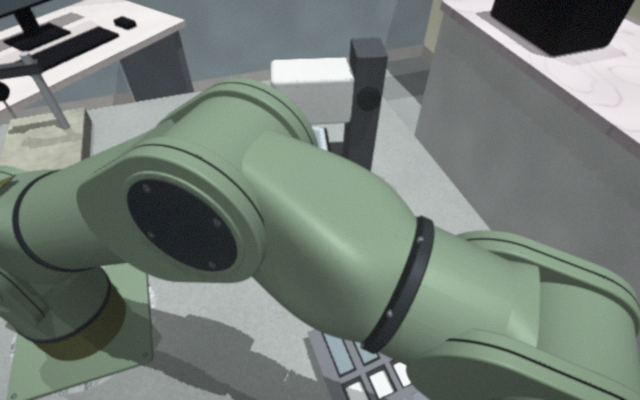

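View pics/scene5.png

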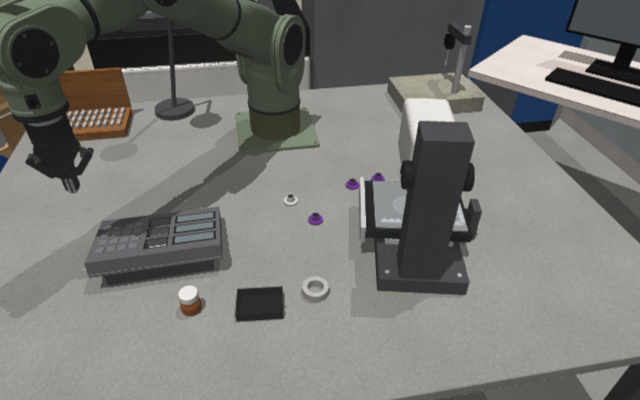

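Scene view: the stage (365..465,180..235) sits against its stop, the loose things haven't changed from the first picture, and the arm is clear at (60,180). In the side view the arm covers the loose things, so its picture differences mean nothing. The cap depths there show all three keys up. Handing in.

```bash
python3 -c "
from cell import ctrl
print(ctrl.job_done())"
```

```text
the job is handed in; nothing more can be done
None
```

I pushed the stage home with the closed fingertips, then pressed the X zero key fully down, released it, and handed the job in at about 10.4 s of the 51 s. No verdict was reported.

- **Stage:** it moved about 35 mm and then stopped hard, with force peaking at about 30 N against the 40 N limit. A second light nudge of 5 N did not move it. Its far edge measured about 130 mm, where the stop is, and it was still home at the end.
- **Disagreement on the stage:** its push face came to rest at about −127 mm, not the −120 mm I first worked out. I put that down to the thickness of the push plate, which I measured at about 6 mm.
- **X key:** the fingertips met it at about the expected height and it travelled about 5 mm. It then bottomed out at about 18 N. After release, all three key caps read within 1 mm of their starting heights, which is about as fine as the depth images resolve.
- **Everything else:** the four loose things looked the same in the scene view before and after. At the end the arm hid them in the side view, so there was no second check from there. I never went near the part on the glass, but I did not measure it again at the end. The wrist force read about zero, with the arm clear of everything.

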